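Set the casting rings over their wax patterns in order of size

ROBOT

A 7-joint arm with a two-finger parallel gripper is mounted at the origin on a cart in front of the work surface, level with it; the furniture and walls round the work are solid. World frame = base frame: x ahead of the robot, y to its left, z up, the work surface at z = 0. Lengths are in m, angles in rad, forces in N, time in s.
With the tool pointing down it reaches from about 0.4 to 0.85 m from the base axis. Payload 6.9 kg.
Tool frame: the origin (TCP) lies midway between the tips of the shut fingers; the grasp point (between the pads) lies behind it (ctrl.pinch_z is the z of the grasp point in the tool frame, in m); z points along the fingers, y is the line along which they close (so a half turn about z gives the same grasp; the last joint's range is limited). The gripper opens to 85 mm and grips with 20 to 120 N. Pads are 22 mm wide; open, the fingers measure 114 mm over their backs; the gripper's body (76 mm by 85 mm) begins 54 mm behind the grasp point. The pads swing forward as they close: fully open they stand 13 mm farther back than shut.
Start: joints at [-1.173, 0.507, -0.238, 1.5, 0.126, 1.149, -0.155], TCP at [0.18, 0.598, 0.231] pointing down, gripper open.
Joint ranges: [-3.08, 3.08], [-0.24, 2.05], [-1.43, 1.35], [0, 2.5], [-1.52, 4.66], [0.17, 1.96], [-2.89, 2.89]. Speed limits (rad/s): [2.39, 2.39, 3.14, 3.14, 3.14, 3.14, 3.14].

INTERFACE

Orientations are given as a unit quaternion [w, x, y, z].
In Python, from station import ctrl, get_state, vision, ticket, models gives the robot as it stands. Calls block until the motion is done:
- ctrl.movep(position, orientation): joint-space move of the TCP to a pose.
- ctrl.movel(position, frame=None, max_speed=0.15): straight line of the TCP; frame=None keeps the orientation; max_speed is the mean speed in m/s.
- ctrl.set_joints(angles): joint-space move.
- ctrl.ungrasp() and ctrl.close_gripper(force=None): open the fingers fully, or close them until they stop; force is the grip in N (None keeps the last).
- ctrl.pause(seconds).
- ctrl.ik(position, orientation): joint angles nearest the present ones, or None.
- get_state(): the state.
- vision.grab_frame(name): name is "scene" or "top" or "wrist"; returns (picture, depth): 420x560x3 uint8, blue, green, red; 420x560 float32, m along the optical axis (not along the pixel's ray), 0 where there is no reading.
- vision.camera_info(name): a dict with "mtx" (3x3 intrinsics, pixels), "dist_coeffs" ([k1, k2, p1, p2, k3] as OpenCV has them; the pictures are not rectified), "R" (3x3) and "t" (3): a world point X has camera coordinates R X + t; the wrist camera has in their place "hand_eye" (4x4, takes a point from camera to tool coordinates, whose origin is the TCP and whose axes are the flange's). Camera axes: x right, y down, z forward; pixel columns grow to the right and rows downward; lengths in m; the calibration is good to about 2 mm. A picture is of the moment at which its call begins: read the wrist's pose just before it. camera_info takes no time and is no camera call.
A pose or a line that the arm cannot do raises ctrl.Unreachable and nothing moves.
- ticket.close_job(): hands the job in; it is judged then, once.
Trained networks look in the newest picture that a camera, given by its name, has taken for a name from the list of things; names that differ only in an ending like _2 or _b are one class to them, and where a whole thing is asked for, a point or a joint stands for the part that bears it (a point fixed in the world has none). Each returns a list of dicts, best first, with "p" (0 to 1); they miss things now and then, are a little off and sometimes report something else, mostly with a low value. They report only what shows in the picture. A call takes as long as a camera call. They do not tell look-alikes from the thing itself.
- models.recognise(camera, target): "point" ([column, row] in pixels, amid what is visible of it).
- models.masks_of(camera, target): "mask" (420x560 bool, what is visible of it) and "point" ([column, row] in pixels, amid what is visible of it).
The state is a dict: "time": time; "qpos": joint angles; "qd": joint speeds; "tau": joint torques, N m; "tcp_pos": TCP position; "eef_rot": TCP orientation; "contact_force": force on the tool from outside, world axes, zero at the start; "wrist_torque": the same for the moment, N m; "width": finger opening in m; "gripper_force": force on a finger pad.
Only numpy, scipy, OpenCV 4.12 (cv2) and the standard library are available. Lean on these libraries where they do the work, as an engineer would, in place of code of your own. Each camera call takes 0.05 s, during which the arm holds its last target. There are 200 camera calls.

TASK

Get the wax patterns ready for investing: set each of the four steel casting rings down over the wax pattern on the rubber base of its own size, so that the rings stand along the rail in order of size, each upright and seated flat on its base. The wax is fragile: lower the rings over the patterns without dropping them, and do not knock or press on the wax.

Things in the scene. Friction and masses are not known exactly. Their poses are not given: they have to be found in the camera images.
- ring_32: the smallest of four casting rings: a plain stainless-steel tube, open at both ends, standing upright on the desk; outer diameter 32 mm, inner diameter 26 mm, height 42 mm. Origin: centre of its lower end; z up along the tube's axis.
- ring_41: the second smallest of four casting rings: a plain stainless-steel tube, open at both ends, standing upright on the desk; outer diameter 41 mm, inner diameter 35 mm, height 46 mm. Origin: centre of its lower end; z up along the tube's axis.
- ring_51: the second largest of four casting rings: a plain stainless-steel tube, open at both ends, standing upright on the desk; outer diameter 51 mm, inner diameter 45 mm, height 52 mm. Origin: centre of its lower end; z up along the tube's axis.
- ring_62: the largest of four casting rings: a plain stainless-steel tube, open at both ends, standing upright on the desk; outer diameter 62 mm, inner diameter 56 mm, height 58 mm. Origin: centre of its lower end; z up along the tube's axis.
- pattern_32: dark green wax pattern (one narrow crown about 9 mm wide, top 31 mm over the seat) on the smallest of four grey rubber bases. Origin: on the base axis at the flat seat for the 32 mm ring, 12 mm above the desk. Seat flange 38 mm across; inside it a boss 20 mm across (3 mm clear all round in the ring), upright for 4 mm, then tapering to a dome 16 mm high under the wax.
- pattern_41: dark green wax pattern (one molar crown about 11 mm wide, top 32 mm over the seat) on the second smallest of four grey rubber bases. Origin: on the base axis at the flat seat for the 41 mm ring, 12 mm above the desk. Seat flange 47 mm across; inside it a boss 29 mm across (3 mm clear all round in the ring), upright for 4 mm, then tapering to a dome 16 mm high under the wax.
- pattern_51: dark green wax pattern (two crowns, 24 mm across, top 33 mm over the seat) on the second largest of four grey rubber bases. Origin: on the base axis at the flat seat for the 51 mm ring, 12 mm above the desk. Seat flange 57 mm across; inside it a boss 39 mm across (3 mm clear all round in the ring), upright for 4 mm, then tapering to a dome 16 mm high under the wax.
- pattern_62: dark green wax pattern (a three-crown bridge, 34 mm across, top 37 mm over the seat) on the largest of four grey rubber bases. Origin: on the base axis at the flat seat for the 62 mm ring, 12 mm above the desk. Seat flange 68 mm across; inside it a boss 50 mm across (3 mm clear all round in the ring), upright for 4 mm, then tapering to a dome 16 mm high under the wax.
- former_rail: aluminium rail fixed to the desk at any angle, 245 x 76 mm, 10 mm high lips, with the four bases in a row. Origin: centre of its underside; x along the row to the largest base (bases at x = -93.5, -46, 11, 78.5 mm), y across. Placed rings stand 11 mm apart, so hold a ring across the rail. Small bystanders on the desk (up to 60 mm high) leave 30 mm clear round each ring.
Not all that is in view belongs to the job. What is shaped like the ring_41 but blue is not meant. Leave any purple look-alike of the ring_51 alone.

How it is judged:
By the outcome, as a careful person would: the job done as asked, in the order asked, and still so for the second after the job is handed in, with the robot touching nothing.
It also fails if it takes over 112 s, if anything falls off the work surface, if the arm or the gripper's body presses on something with over 40 N, if the wrist force passes 120 N, or if a joint passes its speed limit or range.

## Working session

There is one attempt and no reset: what is moved stays moved. The work goes in short steps, each a Python script; the robot and the scene stay as the last script left them, time stands still between calls to the robot, and variables do not carry over. Pictures are saved under pics/ and viewed, at most 14 in all, crops included, and the job is handed in when it is done.

```bash
ls; mkdir -p pics
python3 - <<'E'
from station import ctrl, get_state, vision, ticket, models
import cv2, numpy as np
print(ctrl.pinch_z, get_state())
for c in ("scene","top"):
    im,d=vision.grab_frame(c); cv2.imwrite(f"pics/{c}0.png",im); np.save(f"{c}0.npy",d)
    i=vision.camera_info(c); print(c,{k:np.round(v,4).tolist() for k,v in i.items()})
    for n in ("ring_32","ring_41","ring_51","ring_62","pattern_32","pattern_41","pattern_51","pattern_62","former_rail"):
        print(n,[(np.round(r["point"]).tolist(),round(r["p"],2)) for r in models.recognise(c,n)])
E
```

```text
pics
-0.0187 {'time': 0.0, 'qpos': array([-1.17249024,  0.50832484, -0.23750708,  1.50112189,  0.12568052,
        1.14889261, -0.15479703]), 'qd': array([-2.24791737e-03, -9.81659154e-04, -3.53726799e-04, -6.05002104e-04,
        6.50254391e-04,  7.97660983e-05, -9.11541991e-04]), 'tau': array([ 6.14117544e-04, -6.20591068e+01, -2.18631037e+00, -2.49642473e+01,
        1.26132651e-02,  1.20703544e-02,  1.73654388e-05]), 'tcp_pos': array([0.18033458, 0.59790051, 0.2304409 ]), 'eef_rot': array([-1.16640921e-04,  1.45882749e-01,  9.89301495e-01, -8.72729267e-04]), 'contact_force': array([ 0.13871662,  0.54048415, -0.44526237]), 'wrist_torque': array([ 0.02045458, -0.00147221, -0.08025358]), 'gripper_force': 0.0, 'width': 0.08504519589236205}
scene {'mtx': [[413.7548, 0.0, 283.2518], [0.0, 413.7548, 216.8274], [0.0, 0.0, 1.0]], 'dist_coeffs': [-0.0711, 0.0, 0.0, 0.0, 0.0], 'R': [[-0.5008, -0.8655, 0.006], [-0.3772, 0.212, -0.9016], [0.7791, -0.4537, -0.4326]], 't': [0.3156, 0.2233, 0.8096]}
ring_32 [([247.0, 251.0], 0.94), ([364.0, 222.0], 0.93), ([165.0, 262.0], 0.77), ([194.0, 240.0],
[... 852 characters left out ...]
0.0292], [-0.9906, -0.002, -0.1367], [0.1365, 0.0297, -0.9902]], 't': [0.0502, 0.5151, 1.1352]}
ring_32 [([351.0, 238.0], 0.73), ([130.0, 226.0], 0.72), ([214.0, 237.0], 0.53), ([154.0, 220.0], 0.5), ([184.0, 236.0], 0.46)]
ring_41 [([351.0, 238.0], 0.73), ([130.0, 226.0], 0.72), ([214.0, 237.0], 0.53), ([154.0, 220.0], 0.5), ([184.0, 236.0], 0.46)]
ring_51 [([351.0, 238.0], 0.73), ([130.0, 226.0], 0.72), ([214.0, 237.0], 0.53), ([154.0, 220.0], 0.5), ([184.0, 236.0], 0.46)]
ring_62 [([351.0, 238.0], 0.73), ([130.0, 226.0], 0.72), ([214.0, 237.0], 0.53), ([154.0, 220.0], 0.5), ([184.0, 236.0], 0.46)]
pattern_32 []
pattern_41 []
pattern_51 []
pattern_62 []
former_rail [([274.0, 199.0], 0.94)]
```

View pics/scene0.png

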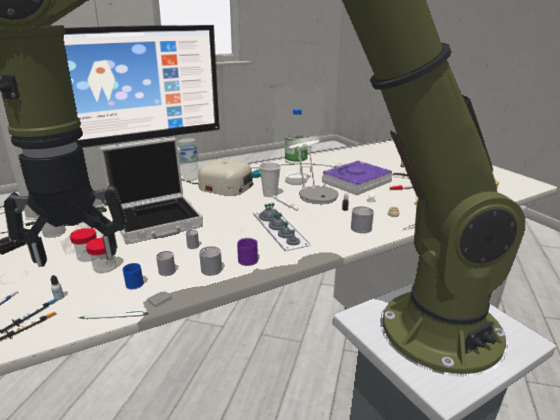

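```bash
python3 -c "
import cv2
im=cv2.imread('pics/top0.png')[140:290,90:390]
cv2.imwrite('pics/topc.png',cv2.resize(im,(800,400),interpolation=cv2.INTER_CUBIC))"
```

```text
(no output)
```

View pics/topc.png

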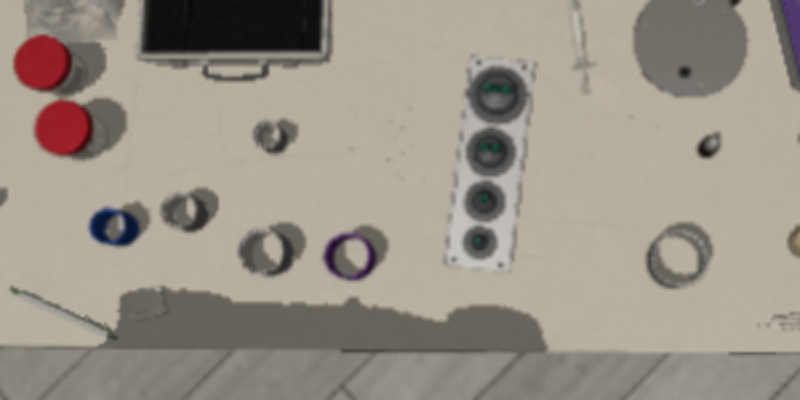

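The top crop shows six tubes (full-image pixels):
- Steel: (345,236) largest, (190,234), (159,219) and (192,191) smallest.
- Look-alikes: blue (133,225) and purple (221,236). I will leave both alone.

The four steel tubes fit the job. The rail has its largest base at the far end, about (276,175). Next I'll localise coarsely from depth and check the sizes.

```bash
cat > h.py <<'E'
from station import ctrl, get_state, vision, ticket, models
import cv2, numpy as np
from scipy.spatial.transform import Rotation as Ro
from scipy.optimize import least_squares
def cloud(d,info,T=None):
    """world points (H,W,3) from depth; T = camera-to-world 4x4"""
    v,u=np.mgrid[:d.shape[0],:d.shape[1]].astype(np.float32)
    n=cv2.undistortPoints(np.stack([u.ravel(),v.ravel()],1)[:,None],np.array(info["mtx"]),np.array(info["dist_coeffs"]))[:,0]
    P=np.c_[n,np.ones(len(n))]*d.reshape(-1,1)
    if T is None: P=(P-np.array(info["t"]))@np.array(info["R"])
    else: P=P@T[:3,:3].T+T[:3,3]
    P=P.reshape(*d.shape,3); P[d<=0]=np.nan; return P
def down(yaw): # tool z down, tool y axis at world angle yaw
    y=np.array([np.cos(yaw),np.sin(yaw),0]); z=np.array([0,0,-1.]); x=np.cross(y,z)
    q=Ro.from_matrix(np.c_[x,y,z]).as_quat(); return q[[3,0,1,2]]
def Ttool():
    s=get_state(); T=np.eye(4); q=np.array(s["eef_rot"]); T[:3,:3]=Ro.from_quat(q[[1,2,3,0]]).as_matrix(); T[:3,3]=s["tcp_pos"]; return T
def wrist():
    T=Ttool(); im,d=vision.grab_frame("wrist"); i=vision.camera_info("wrist")
    return im,d,cloud(d,i,T@np.array(i["hand_eye"])),T
def fitc(xy,r=None):
    """robust circle: centre, radius, rms"""
    c0=(xy.max(0)+xy.min(0))/2
    f=(lambda p:np.hypot(*(xy-p[:2]).T)-(p[2] if r is None else r))
    s=least_squares(f,list(c0)+([0.02] if r is None else []),loss="soft_l1",f_scale=0.001)
    return s.x[:2],(s.x[2] if r is None else r),np.median(abs(f(s.x)))
E
python3 - <<'E'
from h import *
i=vision.camera_info("wrist"); print({k:np.round(v,4).tolist() for k,v in i.items()})
d=np.load("top0.npy"); P=cloud(d,vision.camera_info("top"))
for n,(u,v),H,D in (("62",(345,236),58,62),("51",(190,234),52,51),("41",(159,219),46,41),("32",(192,191),42,32),("blue",(133,225),46,41),("purple",(221,236),52,51)):
    w=P[v-16:v+17,u-16:u+17].reshape(-1,3); zt=np.nanpercentile(w[:,2],99.5)
    w=w[abs(w[:,2]-H/1000)<.006]; c,r,e=fitc(w[:,:2])
    print(n,"ztop",round(zt,4),len(w),"c",c.round(4),"r",round(r,4),e.round(4),"reach",np.hypot(*c).round(3),"ext",np.ptp(w[:,:2],axis=0).round(3))
print("desk z",np.nanmedian(P[200:210,300:320,2]))
vision.grab_frame("top"); m=models.masks_of("top","former_rail")[0]["mask"]
w=P[m]; w=w[(w[:,2]>0)&(w[:,2]<.07)]; rc=cv2.minAreaRect((w[:,:2]*1000).astype(np.float32)); print("rail",rc)
for s in ((276,175),(275,197),(272,216),(270,231)): 
    w=P[s[1]-3:s[1]+4,s[0]-3:s[0]+4].reshape(-1,3); print(s,w[np.nanargmax(w[:,2])].round(3))
im,dd,W,T=wrist(); cv2.imwrite("pics/w0.png",im)
E
```

```text
{'mtx': [[330.7741, 0.0, 277.87], [0.0, 330.7741, 215.6227], [0.0, 0.0, 1.0]], 'dist_coeffs': [-0.0099, 0.0, 0.0, 0.0, 0.0], 'hand_eye': [[0.0005, -0.9532, -0.3024, 0.0777], [1.0, 0.0004, 0.0004, 0.0], [-0.0002, -0.3024, 0.9532, -0.143], [0.0, 0.0, 0.0, 1.0]]}
62 ztop 0.0598 70 c [ 0.4217 -0.1399] r 0.029 0.0007 reach 0.444 ext [0.061 0.058]
51 ztop 0.0537 62 c [0.4275 0.3173] r 0.0245 0.0007 reach 0.532 ext [0.05  0.051]
41 ztop 0.048 52 c [0.4728 0.4142] r 0.0194 0.0007 reach 0.629 ext [0.04  0.039]
32 ztop 0.0426 29 c [0.56   0.3184] r 0.0149 0.0008 reach 0.644 ext [0.03  0.031]
blue ztop 0.047 47 c [0.4552 0.4938] r 0.0197 0.0007 reach 0.672 ext [0.039 0.042]
purple ztop 0.0542 59 c [0.4236 0.2213] r 0.0242 0.0007 reach 0.478 ext [0.05  0.048]
desk z -0.00046811638502781527
rail ((534.2139282226562, 67.69445037841797), (77.13153076171875, 244.73785400390625), 83.53900909423828)
(276, 175) [0.612 0.05  0.052]
(275, 197) [0.546 0.061 0.048]
(272, 216) [0.487 0.076 0.046]
(270, 231) [0.439 0.078 0.045]
```

View pics/w0.png

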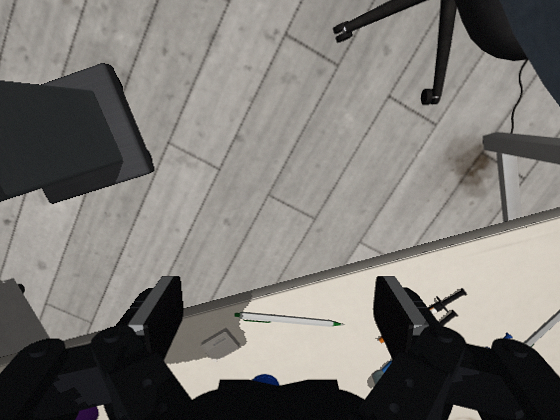

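Sizes and heights agree with the four steel tubes I named, and the rail pose matches its dimensions. Next I'll measure the four bases from close up with the wrist camera. It keeps the same yaw that will be used for placing.

```bash
cat >> h.py <<'E'
RC=np.array([.5342,.0677]); RA=np.radians(-6.46); YAW=RA+np.pi/2
BX={"32":-.0935,"41":-.046,"51":.011,"62":.0785}; H={"32":.042,"41":.046,"51":.052,"62":.058}
RING={"62":[.4217,-.1399],"51":[.4275,.3173],"41":[.4728,.4142],"32":[.56,.3184]}
PY={"62":YAW,"51":np.radians(120),"41":np.radians(150),"32":YAW}
def Rt(yaw): return Ro.from_quat(down(yaw)[[1,2,3,0]]).as_matrix()
def look(c,yaw,z=.17,off=.02):
    p=np.r_[c,z]-Rt(yaw)@[off,0,0]; ctrl.movep(p,down(yaw)); ctrl.pause(.15); return wrist()
def ring_c(W,c,n,rad=.045):
    m=(abs(W[...,2]-H[n]+.0015)<.004)&(np.hypot(W[...,0]-c[0],W[...,1]-c[1])<rad); return fitc(W[m][:,:2]),m.sum(),W[m][:,2].max()
def base_c(W,c,n):
    R=int(n)/2000-.006
    m=(np.hypot(W[...,0]-c[0],W[...,1]-c[1])<R+.003)&(W[...,2]>.0145)&(W[...,2]<.0255); w=W[m]
    def f(p):
        r=np.hypot(*(w[:,:2]-p[:2]).T)/R; return w[:,2]-(p[2]+p[3]*r**2+p[4]*r**4)
    s=least_squares(f,[*c,.028,-.01,0],loss="soft_l1",f_scale=.0007,x_scale=[.001]*5)
    # outer outline of the flange edge as a second estimate
    return s.x[:2],len(w),np.median(abs(f(s.x)))
E
python3 - <<'E'
from h import *
u=np.array([np.cos(RA),np.sin(RA)]); out={}
for n in ("62","51","41","32"):
    c=RC+u*BX[n]
    im,d,W,T=look(c,YAW); np.savez(f"b{n}.npz",im=im,d=d,W=W,T=T); cv2.imwrite(f"pics/b{n}.png",im)
    b,k,e=base_c(W,c,n); b,k,e=base_c(W,b,n); out[n]=b
    l=(W-np.r_[c,0])@np.c_[np.r_[u,0],[-u[1],u[0],0],[0,0,1]]
    print(n,"nominal",c.round(4),"dome",b.round(4),k,e.round(5),"along",((b-RC)@u).round(4),"across",((b-RC)@[-u[1],u[0]]).round(4),"seat z",np.nanmedian(W[...,2][abs(np.hypot(W[...,0]-b[0],W[...,1]-b[1])-int(n)/2000)<.0015]).round(4))
print(get_state()["time"])
E
```

```text
62 nominal [0.6122 0.0589] dome [0.6123 0.0592] 1027 0.00046 along 0.0785 across 0.0003 seat z 0.2488
51 nominal [0.5451 0.0665] dome [0.5452 0.0669] 735 0.00048 along 0.0111 across 0.0005 seat z 0.253
41 nominal [0.4885 0.0729] dome [0.4887 0.0734] 487 0.00043 along -0.0459 across 0.0006 seat z 0.2521
32 nominal [0.4413 0.0782] dome [0.4415 0.0788] 262 0.0005 along -0.0934 across 0.0006 seat z 0.25
5.4833
```

View pics/b51.png

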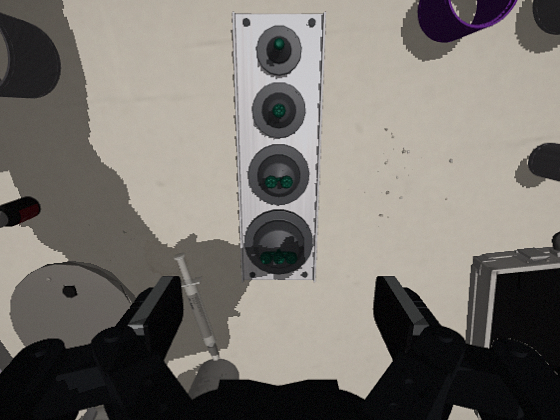

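The wrist view shows the rail with its four bases at (278,50), (278,110), (278,175) and (277,242), largest nearest the gripper. I'll check the dome fits from the saved data, using perturbed starts and the rail outline.

Run:
```python
from h import *
u=np.array([np.cos(RA),np.sin(RA)])
for n in ("62","51","41","32"):
    W=np.load(f"b{n}.npz")["W"]; c=RC+u*BX[n]
    for dx in ([.003,.003],[-.003,0]):
        b=base_c(W,c+dx,n)[0]; b=base_c(W,b,n)[0]; b=base_c(W,b,n)[0]; print(n,((b-RC)@u).round(4),((b-RC)@[-u[1],u[0]]).round(4),end=" | ")
    r=np.hypot(W[...,0]-b[0],W[...,1]-b[1]); m=(abs(r-int(n)/2000)<.0015)&(W[...,2]<.06); print("seat z",np.median(W[m][:,2]).round(4))
    m=(W[...,2]>.004)&(W[...,2]<.05)&(np.hypot(*(W[...,:2]-RC).transpose(2,0,1))<.14)
    k,lab=cv2.connectedComponents(m.astype(np.uint8)); 
    v=lab[m]; L=np.bincount(v).argmax(); rc=cv2.minAreaRect((W[lab==L][:,:2]*1000).astype(np.float32)); print("  rail",np.round(rc[0],2),np.round(rc[1],1),round(rc[2],2))
```

```text
62 0.0785 0.0003 | 62 0.0785 0.0003 | seat z 0.0123
  rail [562.35  64.94] [ 76.3 188. ] 83.51
51 0.0111 0.0005 | 51 0.0111 0.0005 | seat z 0.0123
  rail [534.45  68.05] [ 76.3 244.1] 83.42
41 -0.0459 0.0006 | 41 -0.0459 0.0006 | seat z 0.0123
  rail [533.94  68.21] [ 76.2 244.3] 83.5
32 -0.0934 0.0006 | 32 -0.0934 0.0006 | seat z 0.0122
  rail [534.19  68.16] [ 76.2 245.1] 83.48
```

The fits are stable and agree with the rail outline. Next is ring_62. I'll look, grasp once to centre it, open and look again for the hand-eye offset, then grasp and lift.

```bash
cat >> h.py <<'E'
BASE={"62":[.6123,.0592],"51":[.5452,.0669],"41":[.4887,.0734],"32":[.4415,.0788]}
ZG={"62":.010,"51":.010,"41":.009,"32":.008}
def st(tag):
    s=get_state(); print(tag,"t",round(s["time"],1),"tcp",s["tcp_pos"].round(4),"w",round(s["width"],4),"gf",round(s["gripper_force"],1),"F",s["contact_force"].round(1))
E
python3 - <<'E'
from h import *
n="62"; y=PY[n]; c=np.array(RING[n])
im,d,W,T=look(c,y,.17); (c1,r,e),k,zt=ring_c(W,c,n); print("ring",c1.round(4),r.round(4),e.round(5),k,zt.round(4))
assert np.hypot(*(c1-c))<.006
ctrl.movep(np.r_[c1,.12],down(y)); ctrl.movel(np.r_[c1,ZG[n]],max_speed=.1); st("down")
ctrl.close_gripper(40); st("shut"); tc=get_state()["tcp_pos"][:2]
ctrl.ungrasp(); ctrl.movel(np.r_[c1,.12],max_speed=.15)
im,d,W,T=look(c1,y,.17); (c2,r,e),k,zt=ring_c(W,c1,n); print("ring",c2.round(4),r.round(4),e.round(5),k)
print("tool-frame measured-true (y valid):",(Rt(y).T@np.r_[c2-tc,0]).round(4)," move:",(Rt(y).T@np.r_[c2-c1,0]).round(4))
cv2.imwrite("pics/r62.png",im)
E
```

```text
ring [ 0.4216 -0.141 ] 0.0295 0.00072 1093 0.0603
down t 8.2 tcp [ 0.4219 -0.1411  0.0105] w 0.0853 gf 0.0 F [-0.3 -0.   0.5]
shut t 8.5 tcp [ 0.4219 -0.141   0.0107] w 0.061 gf 41.7 F [-1.   0.4  6.9]
ring [ 0.4215 -0.1411] 0.0295 0.0007 1081
tool-frame measured-true (y valid): [ 0.0004 -0.0001  0.    ]  move: [ 0.     -0.0001  0.    ]
```

The hand-eye offset is negligible (0.1 mm). Now I'll write pick-and-place with a guarded final lowering, and do ring_62.

```bash
cat >> h.py <<'E'
def pick(n,c):
    y=PY[n]; ctrl.movep(np.r_[c,.13],down(y)); ctrl.movel(np.r_[c,ZG[n]],max_speed=.12)
    ctrl.close_gripper(40); st("shut"); s=get_state(); z=s["tcp_pos"][2]; w=s["width"]
    assert abs(w-int(n)/1000)<.004
    ctrl.movel(np.r_[c,.2],max_speed=.2); st("lifted"); return z
def place(n,z0):
    b=np.array(BASE[n]); q=down(YAW)
    ctrl.movep(np.r_[b,.2],q); ctrl.pause(.2); st("over")
    p=get_state()["tcp_pos"]; b2=b+(b-p[:2]); 
    ctrl.movel(np.r_[b2,z0+.072],max_speed=.15); ctrl.movel(np.r_[b2,z0+.017],max_speed=.05); ctrl.pause(.15); st("near")
    f0=get_state()["contact_force"]; z=z0+.013
    while True:
        ctrl.movel(np.r_[b2,z],max_speed=.02); ctrl.pause(.1); s=get_state(); f=s["contact_force"]-f0
        if f[2]>2 or z<z0+.0095: break
        z-=.0005
    print("dF",f.round(1),"ring bottom z",round(s["tcp_pos"][2]-z0,4)); st("set")
    if not .0105<s["tcp_pos"][2]-z0<.0145: return False
    ctrl.ungrasp(); ctrl.pause(.2); ctrl.movel(np.r_[b2,.13],max_speed=.2); return True
E
python3 - <<'E'
from h import *
n="62"; z0=pick(n,np.array([.4214,-.141])); 
ok=place(n,z0); print(ok)
if ok:
    c=np.array(BASE[n]); im,d,W,T=look(c,YAW,.2); cv2.imwrite("pics/p62.png",im)
    H[n]+=.012; print(ring_c(W,c,n)); st("end")
E
```

```text
shut t 12.1 tcp [ 0.4218 -0.1411  0.0109] w 0.0608 gf 41.6 F [-1.6  1.1  8.1]
lifted t 13.2 tcp [ 0.4207 -0.1408  0.1992] w 0.0606 gf 43.6 F [-0.7  1.  -2.4]
over t 14.5 tcp [0.612  0.0573 0.2004] w 0.0606 gf 43.6 F [-0.3 -0.6 -2.2]
near t 16.8 tcp [0.6128 0.0611 0.0282] w 0.0609 gf 43.6 F [ 0.1 -0.7 -0.7]
dF [-1.1  0.1  2.7] ring bottom z 0.0121
set t 17.9 tcp [0.6127 0.0611 0.023 ] w 0.0608 gf 43.7 F [-1.  -0.5  1.9]
True
((array([0.61244027, 0.06095698]), np.float64(0.02949543244679683), np.float64(0.0007001114289117462)), np.int64(960), np.float64(0.07239972799044386))
end t 19.8 tcp [0.6309 0.0569 0.1978] w 0.0852 gf 0.0 F [ 0.1  0.6 -0.2]
```

View pics/p62.png

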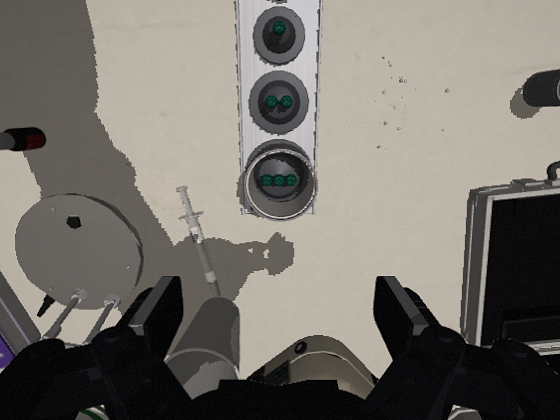

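ring_62 stands over its three-crown pattern at (278,183), seated with its bottom at 12.1 mm and the wax clear. It sits 1.8 mm off centre, because I corrected on a transient before the arm had settled. I'll correct only after settling and continue with ring_51.

```bash
python3 - <<'E'
s=open('h.py').read()
s=s.replace('''    p=get_state()["tcp_pos"]; b2=b+(b-p[:2]); 
    ctrl.movel(np.r_[b2,z0+.072],max_speed=.15); ctrl''','''    ctrl.movel(np.r_[b,z0+.072],max_speed=.15); ctrl.pause(.5); st("high")
    p=get_state()["tcp_pos"]; b2=b+.8*(b-p[:2]); ctrl''')
s+='''
def measure(n):
    c=np.array(RING[n]); im,d,W,T=look(c,PY[n],.17); cv2.imwrite(f"pics/m{n}.png",im)
    (c1,r,e),k,zt=ring_c(W,c,n,int(n)/2000+.008); print("ring",n,c1.round(4),r.round(4),e.round(5),k,zt.round(4))
    m=np.hypot(W[...,0]-c1[0],W[...,1]-c1[1])<.03; m&=abs(W[...,2]-H[n]+.0015)<.004; print("bgr",im[m].mean(0).round())
    assert np.hypot(*(c1-c))<.006 and abs(r-int(n)/2000+.0015)<.002
    return c1
def run(n):
    z0=pick(n,measure(n)); ok=place(n,z0); print(ok)
    if ok:
        c=np.array(BASE[n]); im,d,W,T=look(c,YAW,.2); cv2.imwrite(f"pics/p{n}.png",im)
        H[n]+=.012; (c1,r,e),k,zt=ring_c(W,c,n,int(n)/2000+.006); print("placed off",(c1-c).round(4),r.round(4),zt.round(4)); st("end")
'''
open('h.py','w').write(s)
E
python3 -c "
from h import *
run('51')"
```

```text
ring 51 [0.4277 0.3175] 0.024 0.00073 829 0.0543
bgr [113. 113. 117.]
shut t 23.1 tcp [0.428  0.3177 0.0108] w 0.0512 gf 40.7 F [-0.2 -0.6  5.4]
lifted t 24.2 tcp [0.4272 0.317  0.199 ] w 0.0508 gf 41.8 F [-1.  -0.7 -1.4]
over t 25.5 tcp [0.5449 0.0688 0.2   ] w 0.0509 gf 41.8 F [ 0.2 -0.4 -1.1]
high t 26.9 tcp [0.5452 0.0669 0.083 ] w 0.051 gf 41.8 F [ 0.6  0.1 -1.3]
near t 28.3 tcp [0.5454 0.0669 0.0281] w 0.0506 gf 41.8 F [-0.1  0.5 -1.4]
dF [-0.7  0.   6.6] ring bottom z 0.012
set t 29.8 tcp [0.5452 0.0669 0.0228] w 0.0508 gf 42.3 F [-0.8  0.5  5.2]
True
placed off [-0.0004 -0.0001] 0.024 0.0664
end t 31.8 tcp [0.5638 0.0645 0.1981] w 0.0851 gf 0.0 F [-1.  -0.8  0.2]
```

```bash
python3 -c "
import cv2,numpy as np
a,b=cv2.imread('pics/m51.png'),cv2.imread('pics/p51.png')
cv2.imwrite('pics/v51.png',cv2.resize(np.hstack([a[:,100:460],b[:,100:460]]),(720,420)))"
```

```text
(no output)
```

View pics/v51.png

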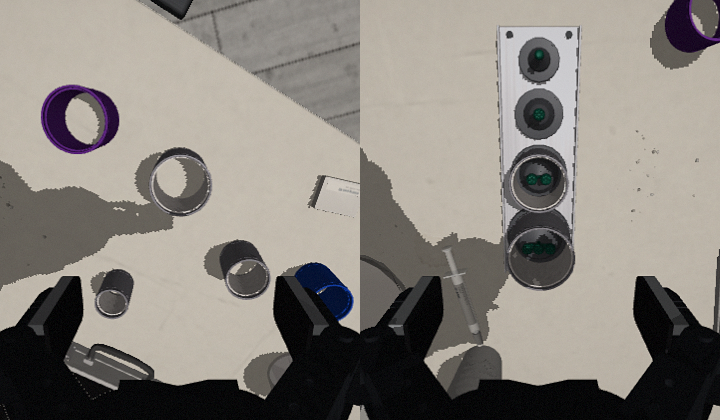

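Left half: the steel ring_51 at (180,180), with purple apart at (80,118). Right half: rings 51 and 62 placed around their wax, with 51 only 0.4 mm off. Next are ring_41 and ring_32, both grey steel; blue stays aside.

```bash
python3 -c "
from h import *
run('41')
run('32')" ; python3 -c "
import cv2,numpy as np
a,b=cv2.imread('pics/m41.png'),cv2.imread('pics/p32.png')
cv2.imwrite('pics/v32.png',cv2.resize(np.hstack([a[:,100:460],b[:,100:460]]),(720,420)))"
```

```text
ring 41 [0.4735 0.4139] 0.0191 0.0007 624 0.0483
bgr [103. 103. 107.]
shut t 35.3 tcp [0.4737 0.4141 0.0096] w 0.0397 gf 40.3 F [-1.  -0.9  5.7]
lifted t 36.4 tcp [0.4731 0.4133 0.1987] w 0.0396 gf 40.3 F [-0.   0.3  0. ]
over t 37.9 tcp [0.4888 0.0747 0.1998] w 0.0395 gf 40.3 F [ 0.   0.5 -0.9]
high t 39.3 tcp [0.4887 0.0734 0.0818] w 0.0401 gf 40.3 F [-0.5  0.2 -0.6]
near t 40.7 tcp [0.4889 0.0734 0.0269] w 0.0397 gf 40.3 F [-0.   0.3 -1.1]
dF [-1.6  0.1  6.8] ring bottom z 0.0119
set t 42.2 tcp [0.4886 0.0734 0.0215] w 0.0398 gf 40.9 F [-1.6  0.4  5.7]
True
placed off [-0.0005 -0.0001] 0.0191 0.0601
end t 44.2 tcp [0.5074 0.071  0.1982] w 0.085 gf 0.0 F [-0.3 -0.4 -0.4]
ring 32 [0.5599 0.3189] 0.0147 0.00071 456 0.0445
bgr [136. 136. 140.]
shut t 47.5 tcp [0.5601 0.319  0.0084] w 0.0299 gf 39.7 F [-1.7 -0.3  4.4]
lifted t 48.6 tcp [0.5593 0.3184 0.1986] w 0.0305 gf 39.5 F [-0.9  0.3 -0.4]
over t 49.8 tcp [0.4421 0.08   0.1998] w 0.0304 gf 39.5 F [-1.4 -0.7  0.8]
high t 51.3 tcp [0.4416 0.0788 0.0806] w 0.0305 gf 39.5 F [0.4 0.2 0.2]
near t 52.7 tcp [0.4416 0.0788 0.0257] w 0.0302 gf 39.5 F [-0.1  0.1 -0.6]
dF [-1.  -0.4  7.4] ring bottom z 0.0119
set t 54.2 tcp [0.4415 0.0788 0.0203] w 0.03 gf 40.3 F [-1.1 -0.3  6.8]
True
placed off [-0.0001 -0.0002] 0.0146 0.0559
end t 56.2 tcp [0.4602 0.0764 0.1984] w 0.0852 gf 0.0 F [-0.5  0.1 -0.2]
```

View pics/v32.png

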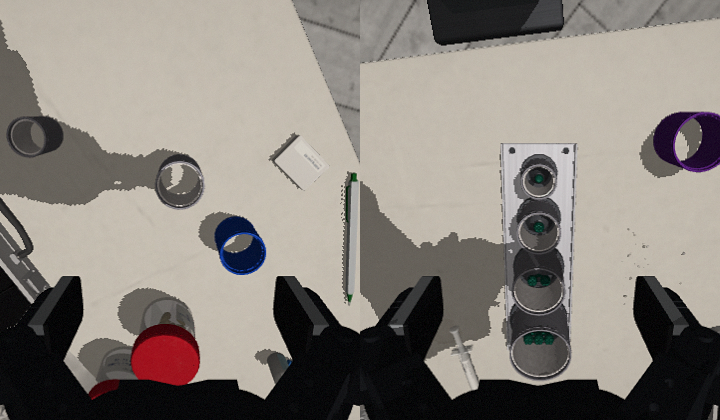

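The final view shows all four steel rings upright on their bases in size order, at about (539,180), (539,230), (538,283) and (540,350). Their rim heights are consistent with being seated, the wax is intact inside each, and the blue and purple look-alikes are untouched. The arm is clear, so I'm handing in.

```bash
python3 -c "
from h import *
print(ticket.close_job())"
```

```text
the job is handed in; nothing more can be done
None
```

All four steel rings are seated over the wax patterns on their own bases, in size order, and the job was handed in at about 56 s; three are within 0.5 mm of centre, and ring_62 sits 1.8 mm off, inside its 3 mm clearance.

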